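Jack up one side of a heavy bench supply and hold it for a change of feet

TASK

The two rubber feet on the marked side of this heavy open power supply are to be changed: slide the small ratchet jack in under that side, square to the plate, until its cheeks come up against the edge of the base plate with the saddle cup under the lift stud at the triangle mark. Then pump the jack's handle until both feet on that side hang at least 15 mm clear of the bench, and finish still holding the handle pressed right down at the bottom of its stroke, with the jack alone carrying that side, while a colleague fits the feet. Do not shove the supply along the bench, keep the arm off it, and leave the two new feet and the side cutters lying where they are.

Things in the scene. Friction and masses are not known exactly. Their poses are not given: they have to be found in the camera images.
- jack: small steel ratchet jack, loose, 0.9 kg. Origin on its underside below the rack; x to its front (toe, saddle cup), y left, z up. Base plate 5 mm thick, x = -100 to 62 mm, 60 mm wide (40 ahead of x = 24, the part that goes under the supply). Two upright cheek plates, 34 mm over both, x = -16 to 22 mm, 120 mm high; behind them, to x = -54, 90 mm high. Carry it by pinching the cheeks near the top
- jack_grip (a point): where to pinch the cheeks across the jack's y (34 mm): 105 mm above its underside, 3 mm ahead of its origin
- saddle (a point): centre of the floor of the saddle cup on the jack's toe: 42 mm ahead of the jack's origin, 20 mm ahead of the cheeks' front edges, 17 mm above the bench when lowered. Cup 27 mm wide inside, rim 3 mm high, 34 mm over all. With the cheeks against the plate edge, square to it and in line with the mark, the cup lies right under the stud
- jack_rack (a joint): rise of the rack with the saddle (m): 0 lowered, at most 0.048. The handle's push raises it; every 8 mm a catch drops in and keeps it up when the handle comes back (it rests about 1 mm under each multiple of 8 mm). It cannot be lowered here
- jack_handle (a joint): pump handle (rad): 0 at the top of its stroke, 0.60 at the stop at the bottom; a spring brings it up when let go. A full stroke lifts the saddle about 12 mm, of which 8 stay when the handle comes all the way up (the first 7 mm only reach the stud). Needs about 2 to 3 N at the grip empty, 6 to 12 N under load; more than 25 N may tip the jack
- handle_pivot (a point): pivot of the pump handle, 39 mm behind the jack's origin and 80 mm above its underside, hinge axis along the jack's y
- handle_grip (a point): middle of the round rubber grip (22 mm thick, 65 mm long), 112 mm from the pivot. The handle points straight back from the jack (its -x), 0.54 rad above level at the top of its stroke, 0.06 rad below level at the bottom. Press it from above
- supply: open power supply, loose, 4 to 6.3 kg: steel plate 180 x 200 x 4 mm, underside 30 mm above the bench on four rubber feet, with a big transformer (to 133 mm high) and capacitors. Origin at bench level under its middle; its -x points out of the marked side (200 mm long), where the jack comes in with its x along the supply's x. Transformer 54 mm in from that edge; things before it under 50 mm high
- lift_stud (a point): lowest point of the lift stud under the plate: round end, 12 mm thick, 24 mm above the bench, 20 mm in from the marked edge, 20 mm to the +y side of its middle. A flat raised triangle on top of the plate, its tip at the edge, shows where it is
- plate_edge (a point): point on the marked edge of the plate in line with the lift stud and the triangle, 32 mm above the bench
- foot_near_mark (a point): underside centre of the foot at the end of the marked side that is nearer to the triangle (feet 28 mm wide, 30 mm high; 62 mm sideways of the stud)
- foot_far_mark (a point): underside centre of the foot at the other end of the marked side (102 mm sideways of the stud)
- rear_foot_a (a point): underside centre of one foot on the far, unmarked side, on which the supply tips
- rear_foot_b (a point): underside centre of the other foot on the far, unmarked side, on which the supply tips
- new_foot_a: a new tapered rubber foot standing on the bench, 28 mm wide, 30 mm high; origin at its underside. To be left alone
- new_foot_b: another such new rubber foot. To be left alone
- side_cutters: red-handled side cutters lying on the bench, 134 x 45 x 12 mm. To be left alone

How it is judged:
By the outcome, as a careful person would: the job done as asked, in the order asked, and still so for the second after the job is handed in, while the arm keeps its last pose, push and grip.
It also fails if it takes over 58 s, if anything falls off the work surface, if the arm or the gripper's body presses on something with over 40 N, if the wrist force passes 120 N, or if a joint passes its speed limit or range.

ROBOT

A 7-joint arm with a two-finger parallel gripper is mounted at the origin on a cart in front of the work surface, level with it; the furniture and walls round the work are solid. World frame = base frame: x ahead of the robot, y to its left, z up, the work surface at z = 0. Lengths are in mm, angles in degrees, forces in N, time in s.
With the tool pointing down it reaches from about 425 to 925 mm from the base axis. Payload 6.8 kg.
Tool frame: the origin (TCP) lies at the very end of the fingers, on their centre line; the grasp point (between the pads) lies 19 mm behind it; z points along the fingers, y is the line along which they close (so a half turn about z gives the same grasp; the last joint's range is limited). The gripper opens to 88 mm and grips with 3 to 60 N. Pads are 20 mm wide; open, the fingers measure 115 mm over their backs; the gripper's body (75 mm by 178 mm) begins 61 mm behind the grasp point.
Start: joints at [-74.777, 27.33, 1.283, 89.118, -0.659, 63.558, -4.761], TCP at [246.477, 628.408, 222.664] pointing down, gripper open.
Joint ranges: [-169.35, 169.35], [-19.33, 120.38], [-80.79, 83.38], [13.8, 139.57], [-78.32, 258.32], [9.67, 109.79], [-169.56, 169.56]. Speed limits (degrees/s): [136.94, 136.94, 180, 180, 180, 180, 180].

INTERFACE

Orientations are given as [roll, pitch, yaw] about the fixed x, y, z axes, in that order (R = Rz(yaw) Ry(pitch) Rx(roll)).
In Python, from plant import * gives the robot as it stands.
- The arm moves only by the tool servo_tool, never from a script. Its arguments are lists of equal length, an entry for each row: "travel": the shift along the tool's x, y, z normalised to -1 to 1, where 1 is 20 cm, a list of three; "dr": the turn, a rotation vector about the tool's x, y, z normalised to -1 to 1, where 1 is 2 pi rad, a list of three; "claw": the finger opening in mm, from 0 to 87.8. In form: {"travel": [[x, y, z], ...], "dr": [[wx, wy, wz], ...], "claw": [claw, ...]}. A call has exactly 10 rows; each row shifts and turns the commanded pose from where the row before left it, along the tool's axes as they then stand; what a row does not reach is not made up. A row lasts 1/12 s, in which the tool goes at most 41.7 mm and 7.16 degrees, less where a joint would pass 70% of its speed; a pose out of reach is approached as far as the arm can. A call with a number of a shift or a turn outside -1 to 1 is refused whole. A call with a gripper value outside its range is refused whole. The fingers move at their own pace and stop on an object; "grip_force" is the grip in N (left out, the last holds). Time passes only in rows, so rows that do not move let the fingers close, or fill a call up. It gives the time, the measured TCP pose, the force, the opening and the grip force at its end, in the units of the state.
- sense(): the state, without advancing time (a new reading comes with each control period).
- snapshot(name): name is "scene" or "side" or "wrist"; returns a dict with "frame" (400x640x3 uint8, blue, green, red), "z_map" (400x640 float32, mm along the optical axis (not along the pixel's ray), 0 where there is no reading), "fx", "fy", "cx", "cy" (pixels), "camera_from_world" (4x4, takes a point from world to camera coordinates); the wrist camera has in their place "T_tool_cam" (4x4, takes a point from camera to tool coordinates, whose origin is the TCP and whose axes are the flange's). Camera axes: x right, y up, looking along -z (the intrinsics and any distortion apply to the point x, -y, -z); pixel columns grow to the right and rows downward; lengths in mm; the calibration is good to about 2 mm. The wrist camera is an equidistant fisheye: a pixel r from the principal point sees the ray r / f radians off the axis. A picture is of the moment at which its call begins: read the wrist's pose just before it.
- close_job(): hands the job in; it is judged then, once.
The state is a dict: "clock": time; "joint_positions": joint angles; "qd": joint speeds; "joint_efforts": joint torques, N m; "tool_pos": TCP position; "ee_rot": TCP orientation; "wrist_force": force on the tool from outside, world axes, zero at the start; "torque": the same for the moment, N m; "width": opening from 0.0 (shut) to 1.0 (fully open); "grasp_force": force on a finger pad.
Only numpy, scipy, OpenCV 4.12 (cv2) and the standard library are available. Lean on these libraries where they do the work, as an engineer would, in place of code of your own. Each camera call takes 0.05 s, during which the arm holds its last target. There are 200 camera calls.

## Working session

There is one attempt and no reset: what is moved stays moved. The work goes in short steps, Python scripts to look and compute and a tool call to move; the robot and the scene stay as the last step left them, time stands still between calls to the robot, and variables do not carry over. Pictures are saved under pics/ and viewed, at most 10 in all, crops included, and the job is handed in when it is done.

Besides the shell and the picture viewer there is one more tool, called as name(argument=value, ...) on one line, values as JSON. servo_tool: Moves the arm, as the interface text tells. Its arguments: {"type":"object","properties":{"travel":{"type":"array"},"dr":{"type":"array"},"claw":{"type":"array"},"grip_force":{"type":"number"}},"required":["travel","dr","claw"]}

```bash
mkdir -p pics; ls
cat > h.py <<'E'
from plant import *
import numpy as np, cv2
def world_pts(s):
    z=s["z_map"].astype(float); v,u=np.mgrid[0:z.shape[0],0:z.shape[1]]
    P=np.stack([(u-s["cx"])/s["fx"]*z,-(v-s["cy"])/s["fy"]*z,-z,np.ones_like(z)],-1)
    W=P@np.linalg.inv(np.array(s["camera_from_world"])).T
    W=W[...,:3]; W[z==0]=np.nan
    return W
E
python3 - <<'E'
from h import *
for n in("scene","side"):
    s=snapshot(n); cv2.imwrite(f"pics/{n}0.png",s["frame"]); np.savez(f"{n}0.npz",**{k:np.array(v) for k,v in s.items()})
    print(n,[k for k in s], s["fx"],s["cx"],np.round(s["camera_from_world"],3).tolist())
print(sense())
E
```

```text
pics
scene ['frame', 'z_map', 'fx', 'fy', 'cx', 'cy', 'camera_from_world'] 472.3377497113844 318.5940880517275 [[0.806, -0.592, -0.007, -373.947], [0.423, 0.567, 0.706, -364.855], [-0.414, -0.572, 0.708, -867.387], [0.0, 0.0, 0.0, 1.0]]
side ['frame', 'z_map', 'fx', 'fy', 'cx', 'cy', 'camera_from_world'] 373.1409522754006 319.1786738743494 [[0.883, -0.469, 0.012, -409.463], [0.223, 0.441, 0.869, -268.203], [-0.413, -0.765, 0.494, -774.63], [0.0, 0.0, 0.0, 1.0]]
{'clock': 0.1, 'joint_positions': array([-74.77707009,  27.36898744,   1.28006011,  89.16935498,
        -0.65851182,  63.55932967,  -4.76122094]), 'qd': array([ 0.06998021, -0.08593725, -0.07971667, -0.17532078, -0.00308581,
        0.02346277, -0.01554606]), 'joint_efforts': array([ 4.28501487e-03, -5.84089530e+01,  1.54008307e+00, -2.73316437e+01,
       -5.41581551e-02,  1.31463812e-02,  4.74779222e-05]), 'tool_pos': array([246.2926734 , 627.89937706, 221.82743773]), 'ee_rot': array([-1.79909925e+02,  6.76618975e-03,  1.58584884e+02]), 'wrist_force': array([-0.06378189,  0.01901046, -0.40369101]), 'torque': array([ 0.00409824,  0.04277479, -0.01083976]), 'grasp_force': 0.0, 'width': 0.999423221430335}
```

View pics/scene0.png

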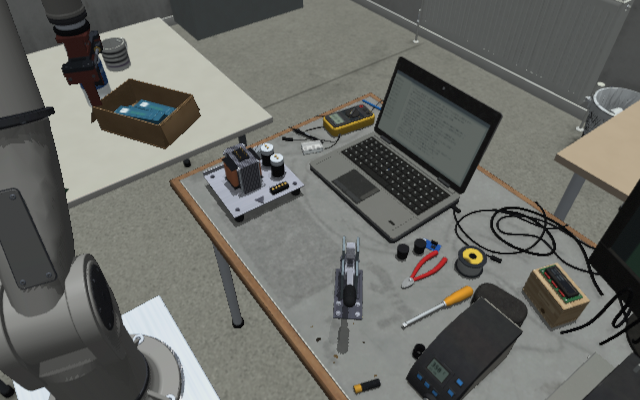

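View pics/side0.png

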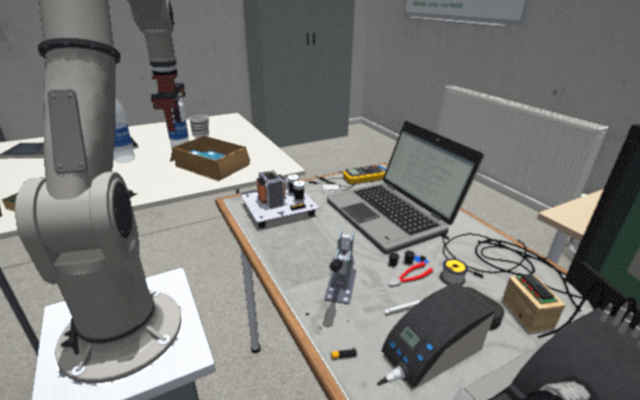

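Run:
```python
from h import *
s=dict(np.load("scene0.npz")); W=world_pts(s); np.save("W0.npy",W)
a=cv2.resize(s["frame"][125:225,195:315],None,fx=4,fy=4,interpolation=2)
b=cv2.resize(s["frame"][225:325,320:400],None,fx=4,fy=4,interpolation=2)
cv2.imwrite("pics/crop0.png",np.hstack([a,b]))
for n,u,v in [("tri",260,199),("pl left",207,180),("plate front",240,216),("plate right",303,188),("jacktop",349,245),("grip",349,295),("base",338,312),("base2",360,312),("foot a",403,248),("foot b",420,243),("cut",425,268),("bench",300,260),("lap",393,240)]:
    print(n,np.round(W[v,u]))
```

```text
tri [462. 241.  36.]
pl left [387. 382.  36.]
plate front [397. 231.  24.]
plate right [589. 240.   1.]
jacktop [502. -55. 119.]
grip [ 411. -165.  156.]
base [ 431. -113.   11.]
base2 [ 468. -140.    9.]
foot a [643. -79.  28.]
foot b [683. -93.  30.]
cut [ 661. -137.    1.]
bench [449.  51.  -2.]
lap [646. -44.  20.]
```

View pics/crop0.png

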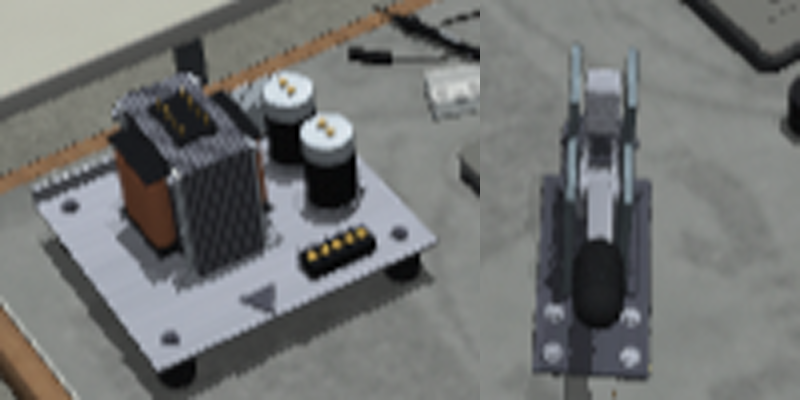

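Run:
```python
from h import *
W=np.load("W0.npy"); X,Y,Z=W[...,0],W[...,1],W[...,2]
fr=np.load("scene0.npz")["frame"]
def rect(m,n):
    p=W[m][:,:2].astype(np.float32); r=cv2.minAreaRect(p); print(n,m.sum(),"z",np.median(W[m][:,2]),np.round(r[0],1),np.round(r[1],1),round(r[2],2)); print(np.round(cv2.boxPoints(r)).tolist())
V,U=np.mgrid[0:400,0:640]
g=fr.astype(int)
bright=(g.min(-1)>120)
m=(U>200)&(U<310)&(V>140)&(V<225)&(Z>28)&(Z<40)&bright
m=cv2.morphologyEx(m.astype(np.uint8),cv2.MORPH_OPEN,np.ones((2,2)))>0
nl,lab,st,_=cv2.connectedComponentsWithStats(m.astype(np.uint8)); m=lab==1+st[1:,4].argmax()
rect(m,"plate")
m2=(U>240)&(U<275)&(V>190)&(V<210)&(Z>28)&(g.max(-1)<140)
q=np.argwhere(m2); print("tri px",len(q),q[:,::-1].mean(0), [ (int(u),int(v)) for v,u in q][-8:]); print(np.round(W[m2][:,:].mean(0),1))
J=(U>325)&(U<375)&(V>228)&(V<325)
a=J&(Z>110)&(Z<125)&(X<0.9*1000); rect(a,"cheek top")
b=J&(Z>2.5)&(Z<10); rect(b,"base")
gr=J&(g.max(-1)<50)&(Z>100); rect(gr,"grip"); print(W[gr].mean(0))
bb=(V>240)&(V<280)&(U>280)&(U<325); print("bench z",np.nanmedian(Z[bb]))
for (n,u0,u1,v0,v1) in [("feet a",396,411,240,262),("feet b",413,427,235,256),("cut",398,450,248,292)]:
    mm=(U>u0)&(U<u1)&(V>v0)&(V<v1)&(Z>(5 if n=='cut' else 15))&(Z<40)
    print(n,mm.sum(),np.nanmin(W[mm],0).round(),np.nanmax(W[mm],0).round())
```

```text
plate 1669 z nan [492.4 310.1] [178.  219.8] 86.87
[[378.0, 227.0], [597.0, 215.0], [607.0, 393.0], [387.0, 405.0]]
tri px 133 [256.96992481 196.7443609 ] [(260, 206), (257, 207), (258, 207), (255, 208), (256, 208), (252, 209), (253, 209), (254, 209)]
[459.3 252.2  36.2]
cheek top 186 z 119.27474395459575 [473.8 -92.4] [133.8  32.5] 50.89
[[419.0, -134.0], [444.0, -155.0], [529.0, -51.0], [503.0, -30.0]]
base 962 z 5.014714640599038 [518.4 -48.8] [255.8 115.1] 52.33
[[395.0, -115.0], [486.0, -185.0], [642.0, 17.0], [551.0, 88.0]]
grip 255 z 149.25917281552506 [ 421.6 -152.8] [70.2 22.1] 49.34
[[390.0, -172.0], [407.0, -187.0], [453.0, -133.0], [436.0, -119.0]]
[ 413.67799969 -161.92053354  147.0336928 ]
bench z 0.11095901428376465
feet a 135 [627. -95.  15.] [655. -68.  35.]
feet b 131 [ 669. -107.   15.] [696. -79.  34.]
cut 581 [ 581. -177.    5.] [715. -78.  34.]
```

Run:
```python
from h import *
def ray(s,uv,z):
    T=np.linalg.inv(s["camera_from_world"]); uv=np.atleast_2d(uv)
    d=np.c_[(uv[:,0]-s["cx"])/s["fx"],-(uv[:,1]-s["cy"])/s["fy"],-np.ones(len(uv))]@T[:3,:3].T
    return (T[:3,3]+d*((z-T[2,3])/d[:,2])[:,None])[:,:2]
s=dict(np.load("scene0.npz")); W=np.load("W0.npy"); Z=W[...,2]
# marked edge: per column, lowest bright pixel of plate
f=s["frame"].min(-1).astype(int)
lo=[];
for u in range(238,302):
    v0=217-(u-236)*0.47
    seg=range(int(v0)-7,int(v0)+8)
    g=np.array([f[v+1,u]-f[v,u] for v in seg]); i=g.argmin(); lo.append((u,seg[i]+.5,f[seg[i],u],Z[seg[i],u]))
lo=np.array(lo)
p=ray(s,lo[:,:2],32.)
l=cv2.fitLine(p.astype(np.float32),cv2.DIST_HUBER,0,.01,.01).ravel(); print("edge dir",np.degrees(np.arctan2(l[1],l[0])),l)
# left edge
le=[]
for v in range(184,213):
    u0=207+(v-181)*27/34.; seg=range(int(u0)-5,int(u0)+6)
    g=[f[v,u]-f[v,u-1] for u in seg]; le.append((seg[int(np.argmax(g))]-.5,v))
p2=ray(s,le,34.)
l2=cv2.fitLine(p2.astype(np.float32),cv2.DIST_HUBER,0,.01,.01).ravel(); print("left dir",np.degrees(np.arctan2(l2[1],l2[0])),l2)
A=np.c_[l[:2],-l2[:2]]; t=np.linalg.solve(A,l2[2:]-l[2:]); c=l[2:]+t[0]*l[:2]; print("corner",c)
m=np.zeros(f.shape,np.uint8); m[194:205,252:268]=(f[194:205,252:268]<150)
print(f[192:207,250:272]);
```

```text
edge dir -2.4049048 [ 9.9911922e-01 -4.1961186e-02  4.7836371e+02  2.2470808e+02]
left dir 87.605606 [4.1777801e-02 9.9912691e-01 3.8324152e+02 3.0696460e+02]
corner [379.9748  228.84024]
[[ 80  88  96 134 139 166 171 173 173 172 173 172 171 172 172 174 174 175
  175 143  79  29]
 [ 97 134 138 166 171 173 174 172 172 171 171 173 172 174 174 175 175 174
  172 172 142  75]
 [138 167 170 173 174 173 171 171 170 171 173 173 174 174 174 174 172 172
  172 172 172 139]
 [171 172 173 172 171 171 170 172 171 173 173 173 155 157 171 172 172 172
  172 170 170 169]
 [172 171 171 170 170 171 172 173 173 174 154 139 110 124 169 172 171 170
  169 168 169 168]
 [170 170 170 171 171 172 173 174 154 139 110  83  80 105 165 170 170 169
  169 168 167 168]
 [170 172 172 172 172 154 149 139 109  84  80  80  85 104 163 168 169 168
  166 167 169 171]
 [172 172 173 173 158 109 101  82  80  82  80  80  84 104 164 167 167 167
  169 170 172 177]
 [172 173 173 171 158 114  85  74  74  80  80  80  85 122 163 167 169 170
  172 173 143 139]
 [171 170 172 171 171 155 136 131  87  70  74  80  85 127 166 170 177 169
  136 134  81  63]
 [171 171 170 170 168 168 167 168 139 127 108  75  75 101 171 156 141 128
   73  63  58  62]
 [171 170 168 167 167 168 167 167 167 168 155 133 135  94 133 108  68  62
   62  63  62  61]
 [167 167 167 167 166 165 166 168 169 171 171 145 133  80  63  62  63  62
   62  62  61  60]
 [168 167 167 165 166 167 169 169 178 144 132  89  61  60  62  62  60  62
   63  63  61  61]
 [167 166 166 168 168 170 174 141 141  89  66  61  62  61  61  61  61  62
   63  63  62  61]]
```

```bash
cat >> h.py <<'E'
from scipy.spatial.transform import Rotation as Ro
def ray(s,uv,z):
    T=np.linalg.inv(s["camera_from_world"]); uv=np.atleast_2d(uv)
    d=np.c_[(uv[:,0]-s["cx"])/s["fx"],-(uv[:,1]-s["cy"])/s["fy"],-np.ones(len(uv))]@T[:3,:3].T
    return (T[:3,3]+d*((z-T[2,3])/d[:,2])[:,None])[:,:2]
def plan(tgt,yaw,n,pad=0,st=None):
    st=st or sense(); p=np.array(st["tool_pos"]); R=Ro.from_euler("xyz",st["ee_rot"],degrees=True)
    Rt=Ro.from_euler("xyz",[180,0,yaw],degrees=True); w=(R.inv()*Rt).as_rotvec()/n
    d=(np.array(tgt)-p)/n; T=[];D=[]
    for i in range(n):
        t=np.round(R.inv().apply(d)/200,3); r=np.round(w/2/np.pi,4)
        T.append(t.tolist()); D.append(r.tolist()); R=R*Ro.from_rotvec(r*2*np.pi)
    print("mm/row",np.linalg.norm(d),"deg/row",np.degrees(np.linalg.norm(w)))
    for k in range(0,n,10): print("travel",T[k:k+10],"\ndr",D[k:k+10])
E
python3 - <<'E'
from h import *
s=dict(np.load("scene0.npz")); print(ray(s,[[262.8,203.3],[263.3,204]],34.))
plan([500,-55,205],50,20)
E
```

```text
[[460.00775945 225.86853523]
 [459.73579859 223.08273308]]
mm/row 36.43494646033426 deg/row 5.429245198350889
travel [[-0.121, -0.136, 0.004], [-0.134, -0.124, 0.004], [-0.145, -0.11, 0.004], [-0.155, -0.096, 0.004], [-0.163, -0.081, 0.004], [-0.17, -0.065, 0.004], [-0.175, -0.049, 0.004], [-0.179, -0.032, 0.004], [-0.182, -0.015, 0.004], [-0.182, 0.002, 0.004]] 
dr [[-0.0, 0.0, 0.0151], [-0.0, 0.0, 0.0151], [-0.0, 0.0, 0.0151], [-0.0, 0.0, 0.0151], [-0.0, 0.0, 0.0151], [-0.0, 0.0, 0.0151], [-0.0, 0.0, 0.0151], [-0.0, 0.0, 0.0151], [-0.0, 0.0, 0.0151], [-0.0, 0.0, 0.0151]]
travel [[-0.181, 0.02, 0.004], [-0.178, 0.037, 0.004], [-0.174, 0.053, 0.004], [-0.168, 0.07, 0.004], [-0.161, 0.085, 0.004], [-0.152, 0.1, 0.004], [-0.142, 0.114, 0.004], [-0.131, 0.127, 0.004], [-0.118, 0.139, 0.004], [-0.104, 0.149, 0.004]] 
dr [[-0.0, 0.0, 0.0151], [-0.0, 0.0, 0.0151], [-0.0, 0.0, 0.0151], [-0.0, 0.0, 0.0151], [-0.0, 0.0, 0.0151], [-0.0, 0.0, 0.0151], [-0.0, 0.0, 0.0151], [-0.0, 0.0, 0.0151], [-0.0, 0.0, 0.0151], [-0.0, 0.0, 0.0151]]
```

servo_tool(travel=[[-0.121,-0.136,0.004],[-0.134,-0.124,0.004],[-0.145,-0.11,0.004],[-0.155,-0.096,0.004],[-0.163,-0.081,0.004],[-0.17,-0.065,0.004],[-0.175,-0.049,0.004],[-0.179,-0.032,0.004],[-0.182,-0.015,0.004],[-0.182,0.002,0.004]], dr=[[0,0,0.0151],[0,0,0.0151],[0,0,0.0151],[0,0,0.0151],[0,0,0.0151],[0,0,0.0151],[0,0,0.0151],[0,0,0.0151],[0,0,0.0151],[0,0,0.0151]], claw=[87,87,87,87,87,87,87,87,87,87])

```text
clock: 0.93
tool_pos: [373.5, 285.1, 214.4]
ee_rot: [-180.0, -0.0, 104.0]
wrist_force: [0.1, 0.6, 0.2]
width: 0.989
grasp_force: 0.0
```

servo_tool(travel=[[-0.181,0.02,0.004],[-0.178,0.037,0.004],[-0.174,0.053,0.004],[-0.168,0.07,0.004],[-0.161,0.085,0.004],[-0.152,0.1,0.004],[-0.142,0.114,0.004],[-0.131,0.127,0.004],[-0.118,0.139,0.004],[-0.104,0.149,0.004]], dr=[[0,0,0.0151],[0,0,0.0151],[0,0,0.0151],[0,0,0.0151],[0,0,0.0151],[0,0,0.0151],[0,0,0.0151],[0,0,0.0151],[0,0,0.0151],[0,0,0.0151]], claw=[87,87,87,87,87,87,87,87,87,87])

```text
clock: 1.77
tool_pos: [500.4, -55.9, 206.6]
ee_rot: [-180.0, -0.0, 49.6]
wrist_force: [0.8, 0.1, -1.1]
width: 0.99
grasp_force: 0.0
```

Run:
```python
from h import *
import pickle
st=sense(); s=snapshot("wrist"); st2=sense(); print(st["tool_pos"],st["ee_rot"],st["qd"].round(1),st2["tool_pos"],st2["joint_positions"])
pickle.dump((st2,s),open("w1.pkl","wb")); cv2.imwrite("pics/w1.png",s["frame"]); print(s["fx"],s["cx"],s["cy"],s["T_tool_cam"].round(3))
```

```text
[500.38982186 -55.89515061 206.60808156] [-1.79989725e+02 -1.81102927e-02  4.96077747e+01] [ 38.8  26.3  20.7 -21.4 -24.    5.    5.2] [502.13726465 -63.14621963 207.22926689] [-33.6546418   14.20385689  39.8455094  115.01388737 -10.91107826
  54.29521443 -29.42927886]
309.70691628693146 319.5027676658644 195.29113905761574 [[   0.       0.958    0.288   78.977]
 [   1.      -0.      -0.       1.112]
 [  -0.       0.288   -0.958 -162.568]
 [   0.       0.       0.       1.   ]]
```

View pics/w1.png

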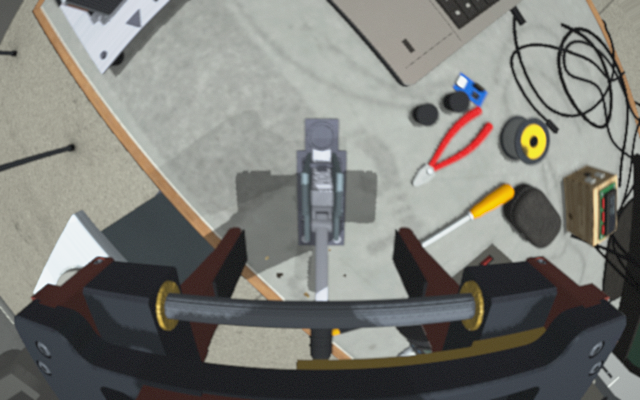

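```bash
cat >> h.py <<'E'
def wrist(save=None):
    snapshot("side")  # lets it settle
    st=sense(); s=snapshot("wrist")
    if save: cv2.imwrite(save,s["frame"])
    z=s["z_map"].astype(float); v,u=np.mgrid[0:400,0:640]
    a,b=(u-s["cx"])/s["fx"],(v-s["cy"])/s["fy"]; th=np.hypot(a,b); k=np.tan(np.minimum(th,1.45))/np.maximum(th,1e-9)
    P=np.stack([a*k*z,-b*k*z,-z],-1); T=s["T_tool_cam"]
    P=P@T[:3,:3].T+T[:3,3]
    W=P@Ro.from_euler("xyz",st["ee_rot"],degrees=True).as_matrix().T+st["tool_pos"]; W[z==0]=np.nan
    return st,s,W
E
python3 - <<'E'
from h import *
st,s,W=wrist("pics/w2.png"); np.save("W2.npy",W); np.save("f2.npy",s["frame"])
print(st["tool_pos"],st["ee_rot"],np.abs(st["qd"]).max())
V,U=np.mgrid[0:400,0:640]; Z=W[...,2]; J=(U>285)&(U<355)&(V>105)&(V<300)
print("bench",np.nanmedian(Z[210:240,150:190]),np.nanmedian(Z[150:200,380:400]))
def rect(m,n):
    m=cv2.morphologyEx(m.astype(np.uint8),cv2.MORPH_OPEN,np.ones((2,2)))>0
    p=W[m][:,:2].astype(np.float32); r=cv2.minAreaRect(p); print(n,m.sum(),np.round(r[0],1),np.round(r[1],1),round(r[2],2),np.round(cv2.boxPoints(r),1).tolist())
rect(J&(Z>113)&(Z<126)&(V<230),"cheek")
rect(J&(Z>3)&(Z<9),"base")
rect(J&(Z>82)&(Z<98),"rear cheeks")
rect(J&(Z>14)&(Z<24)&(V<150),"cup")
E
```

```text
[501.11013387 -60.23769972 206.90274524] [1.79832115e+02 8.34396324e-02 4.92262310e+01] 4.7374021924399745
bench -250.68509115263 0.5226099875331727
cheek 1043 [496.6 -72.9] [82.8 34.1] 55.2 [[459.0, -97.19999694824219], [487.0, -116.69999694824219], [534.2000122070312, -48.70000076293945], [506.20001220703125, -29.200000762939453]]
base 1614 [491.5 -73.5] [164.1  60.7] 49.03 [[414.79998779296875, -115.5999984741211], [460.6000061035156, -155.39999389648438], [568.2000122070312, -31.5], [522.4000244140625, 8.300000190734863]]
rear cheeks 943 [475.2 -83.4] [125.9  31.8] 45.93 [[420.0, -117.5999984741211], [442.8999938964844, -139.6999969482422], [530.4000244140625, -49.29999923706055], [507.6000061035156, -27.100000381469727]]
cup 726 [529.9 -26.5] [36.9 33.9] 44.61 [[504.79998779296875, -27.399999618530273], [528.5999755859375, -51.599998474121094], [554.9000244140625, -25.600000381469727], [531.0999755859375, -1.5]]
```

Run:
```python
from h import *
plan([505.2,-56.4,86.5],49.3,10)
```

```text
mm/row 12.010152249502044 deg/row 0.02680846239928225
travel [[0.002, 0.002, 0.06], [0.002, 0.002, 0.06], [0.002, 0.002, 0.06], [0.002, 0.002, 0.06], [0.002, 0.002, 0.06], [0.002, 0.002, 0.06], [0.002, 0.002, 0.06], [0.002, 0.002, 0.06], [0.002, 0.002, 0.06], [0.002, 0.002, 0.06]] 
dr [[0.0, 0.0, 0.0001], [0.0, 0.0, 0.0001], [0.0, 0.0, 0.0001], [0.0, 0.0, 0.0001], [0.0, 0.0, 0.0001], [0.0, 0.0, 0.0001], [0.0, 0.0, 0.0001], [0.0, 0.0, 0.0001], [0.0, 0.0, 0.0001], [0.0, 0.0, 0.0001]]
```

servo_tool(travel=[[0.002,0.002,0.06],[0.002,0.002,0.06],[0.002,0.002,0.06],[0.002,0.002,0.06],[0.002,0.002,0.06],[0.002,0.002,0.06],[0.002,0.002,0.06],[0.002,0.002,0.06],[0.002,0.002,0.06],[0.002,0.002,0.06]], dr=[[0,0,0],[0,0,0],[0,0,0],[0,0,0],[0,0,0],[0,0,0],[0,0,0],[0,0,0],[0,0,0],[0,0,0]], claw=[87,87,87,87,87,87,87,87,87,70])

```text
clock: 2.75
tool_pos: [505.9, -53.7, 85.4]
ee_rot: [-180.0, 0.0, 49.9]
wrist_force: [0.4, -0.3, 0.2]
width: 0.948
grasp_force: 0.0
```

servo_tool(travel=[[0,0,0],[0,0,0],[0,0,0],[0,0,0],[0,0,0],[0,0,0],[0,0,0],[0,0,0],[0,0,0],[0,0,0]], dr=[[0,0,0],[0,0,0],[0,0,0],[0,0,0],[0,0,0],[0,0,0],[0,0,0],[0,0,0],[0,0,0],[0,0,0]], claw=[45,30,25,25,25,25,25,25,25,25], grip_force=50)

```text
clock: 3.58
tool_pos: [505.6, -53.2, 86.7]
ee_rot: [-179.9, -0.0, 49.9]
wrist_force: [-3.6, 3.1, 4.9]
width: 0.384
grasp_force: 49.9
```

servo_tool(travel=[[0,0,-0.01],[0,0,-0.015],[0,0,-0.015],[0,0,-0.015],[0,0,-0.015],[0,0,-0.015],[0,0,-0.015],[0,0,-0.015],[0,0,-0.01],[0,0,0]], dr=[[0,0,0],[0,0,0],[0,0,0],[0,0,0],[0,0,0],[0,0,0],[0,0,0],[0,0,0],[0,0,0],[0,0,0]], claw=[25,25,25,25,25,25,25,25,25,25])

```text
clock: 4.42
tool_pos: [506.2, -53.8, 112.1]
ee_rot: [180.0, -0.0, 49.9]
wrist_force: [0.5, 0.3, -8.4]
width: 0.38
grasp_force: 49.9
```

Run:
```python
from h import *
st,s,W=wrist("pics/w3.png"); print(st["tool_pos"],st["ee_rot"],st["wrist_force"],st["torque"],st["width"])
V,U=np.mgrid[0:400,0:640]
plan([456.6,144.3,112],87.6,20)
```

```text
[506.12011134 -53.71610332 111.89229749] [ 1.79980377e+02 -2.51409862e-02  4.98655995e+01] [-0.58907983 -0.27418902 -9.07540646] [ 0.14686904 -0.08464056  0.02237048] 0.3816412377253509
mm/row 10.20258645823393 deg/row 1.8866800256620329
travel [[0.03, -0.041, -0.0], [0.031, -0.04, -0.0], [0.033, -0.039, -0.0], [0.034, -0.038, -0.0], [0.035, -0.037, -0.0], [0.036, -0.036, -0.0], [0.037, -0.035, -0.0], [0.038, -0.033, -0.0], [0.04, -0.032, -0.0], [0.041, -0.031, -0.0]] 
dr [[0.0, -0.0, -0.0052], [0.0, -0.0, -0.0052], [0.0, -0.0, -0.0052], [0.0, -0.0, -0.0052], [0.0, -0.0, -0.0052], [0.0, -0.0, -0.0052], [0.0, -0.0, -0.0052], [0.0, -0.0, -0.0052], [0.0, -0.0, -0.0052], [0.0, -0.0, -0.0052]]
travel [[0.042, -0.03, -0.0], [0.043, -0.028, -0.0], [0.043, -0.027, -0.0], [0.044, -0.025, -0.0], [0.045, -0.024, -0.0], [0.046, -0.022, -0.0], [0.047, -0.021, -0.0], [0.047, -0.019, -0.0], [0.048, -0.018, -0.0], [0.048, -0.016, -0.0]] 
dr [[0.0, -0.0, -0.0052], [0.0, -0.0, -0.0052], [0.0, -0.0, -0.0052], [0.0, -0.0, -0.0052], [0.0, -0.0, -0.0052], [0.0, -0.0, -0.0052], [0.0, -0.0, -0.0052], [0.0, -0.0, -0.0052], [0.0, -0.0, -0.0052], [0.0, -0.0, -0.0052]]
```

View pics/w3.png

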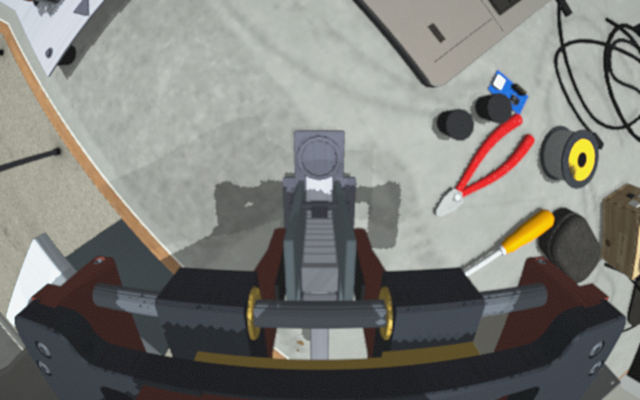

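servo_tool(travel=[[0.03,-0.041,0],[0.031,-0.04,0],[0.033,-0.039,0],[0.034,-0.038,0],[0.035,-0.037,0],[0.036,-0.036,0],[0.037,-0.035,0],[0.038,-0.033,0],[0.04,-0.032,0],[0.041,-0.031,0]], dr=[[0,0,-0.0052],[0,0,-0.0052],[0,0,-0.0052],[0,0,-0.0052],[0,0,-0.0052],[0,0,-0.0052],[0,0,-0.0052],[0,0,-0.0052],[0,0,-0.0052],[0,0,-0.0052]], claw=[25,25,25,25,25,25,25,25,25,25])

```text
clock: 5.35
tool_pos: [481.3, 46.1, 111.7]
ee_rot: [-180.0, -0.0, 68.8]
wrist_force: [0.3, 0.4, -8.8]
width: 0.384
grasp_force: 49.9
```

servo_tool(travel=[[0.042,-0.03,0],[0.043,-0.028,0],[0.043,-0.027,0],[0.044,-0.025,0],[0.045,-0.024,0],[0.046,-0.022,0],[0.047,-0.021,0],[0.047,-0.019,0],[0.048,-0.018,0],[0.048,-0.016,0]], dr=[[0,0,-0.0052],[0,0,-0.0052],[0,0,-0.0052],[0,0,-0.0052],[0,0,-0.0052],[0,0,-0.0052],[0,0,-0.0052],[0,0,-0.0052],[0,0,-0.0052],[0,0,-0.0052]], claw=[25,25,25,25,25,25,25,25,25,25])

```text
clock: 6.18
tool_pos: [456.7, 145.2, 111.6]
ee_rot: [-180.0, 0.0, 87.5]
wrist_force: [0.2, 1.0, -8.8]
width: 0.379
grasp_force: 49.9
```

servo_tool(travel=[[0,0,0.01],[0,0,0.015],[0,0,0.015],[0,0,0.015],[0,0,0.015],[0,0,0.015],[0,0,0.015],[0,0,0.015],[0,0,0],[0,0,0]], dr=[[0,0,0],[0,0,0],[0,0,0],[0,0,0],[0,0,0],[0,0,0],[0,0,0],[0,0,0],[0,0,0],[0,0,0]], claw=[25,25,25,25,25,25,25,25,25,25])

```text
clock: 7.02
tool_pos: [456.9, 144.0, 88.4]
ee_rot: [-180.0, 0.0, 87.3]
wrist_force: [0.2, -0.1, -7.7]
width: 0.385
grasp_force: 50.0
```

Run:
```python
from h import *
st,s,W=wrist("pics/w4.png"); np.save("W4.npy",W); np.save("f4.npy",s["frame"]); print(st["tool_pos"],st["ee_rot"],st["wrist_force"],st["width"])
V,U=np.mgrid[0:400,0:640]; Z=W[...,2]
```

```text
[457.08315265 144.17657103  88.62567269] [1.79999247e+02 3.96064850e-03 8.73032677e+01] [-0.1150184  -0.03149402 -7.46009593] 0.38408489853602856
```

View pics/w4.png

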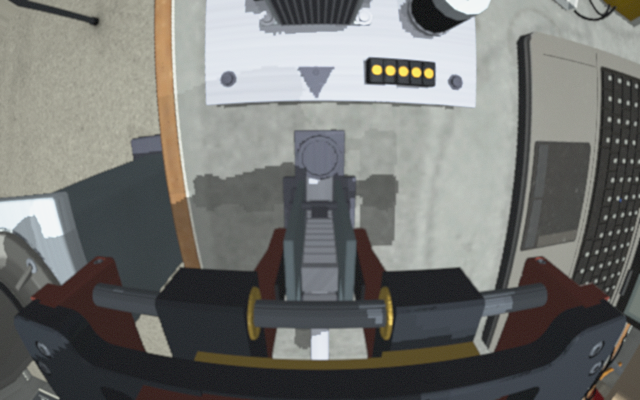

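```bash
cat >> h.py <<'E'
def wray(st,s,uv,z):
    uv=np.atleast_2d(np.array(uv,float)); a=(uv[:,0]-s["cx"])/s["fx"]; b=(uv[:,1]-s["cy"])/s["fy"]; th=np.hypot(a,b); k=np.sin(th)/np.maximum(th,1e-9)
    d=np.c_[a*k,-b*k,-np.cos(th)]; T=s["T_tool_cam"]; R=Ro.from_euler("xyz",st["ee_rot"],degrees=True).as_matrix()
    d=d@T[:3,:3].T@R.T; o=R@T[:3,3]+st["tool_pos"]
    return (o+d*((z-o[2])/d[:,2])[:,None])[:,:2]
E
python3 - <<'E'
from h import *
st,s,W=wrist(); f=s["frame"].min(-1).astype(int); V,U=np.mgrid[0:400,0:640]; Z=W[...,2]
# edge
e=[]
for u in list(range(215,300))+list(range(335,470)):
    seg=np.arange(94,114); e.append((u,seg[np.argmin([f[v+1,u]-f[v-1,u] for v in seg])]))
p=wray(st,s,e,33.); l=cv2.fitLine(p.astype(np.float32),cv2.DIST_HUBER,0,.01,.01).ravel(); a=np.degrees(np.arctan2(l[1],l[0])); print("edge",a,l, np.std((p-l[2:])@[-l[1],l[0]]))
print(f[84:108,306:330])
m=(U>280)&(U<360)&(V>120)&(V<178)&(Z>3)&(Z<30)
toe=(m&(Z<11)&(V<176)); q=cv2.minAreaRect(W[toe][:,:2].astype(np.float32)); print("toe",np.round(q[0],1),np.round(q[1],1),q[2])
cup=m&(Z>15); q=cv2.minAreaRect(W[cup][:,:2].astype(np.float32)); print("cup",np.round(q[0],1),np.round(q[1],1),np.median(Z[cup]))
# toe side edges by gradient
L=[];R=[]
for v in range(136,174):
    g=np.diff(f[v]); L.append((287+np.argmax(np.abs(g[287:303])),v)); R.append((337+np.argmax(np.abs(g[337:355])),v))
for n,k in(("L",L),("R",R)):
    p=wray(st,s,k,7.); t=cv2.fitLine(p.astype(np.float32),cv2.DIST_HUBER,0,.01,.01).ravel(); print(n,np.degrees(np.arctan2(t[1],t[0])),t)
c=cv2.HoughCircles(cv2.GaussianBlur(s["frame"][125:180,290:350],(3,3),0)[...,1],cv2.HOUGH_GRADIENT,1,20,param1=60,param2=10,minRadius=14,maxRadius=26); print(c)
print("cup ray",wray(st,s,[(319.5,157)],22.),"tip",wray(st,s,[(318,98)],35.))
E
```

```text
edge -2.3945093 [ 9.9912685e-01 -4.1779909e-02  4.8130215e+02  2.2491780e+02] 0.23078142118358713
[[167 132 131 131 131 130 130 128 129 130 129 130 130 130 126 127 136 164
  192 217 225 227 227 227]
 [174 139 127 127 128 128 129 129 131 131 131 128 132 129 130 134 147 180
  212 224 225 225 226 226]
 [184 160 145 135 128 127 129 128 129 129 130 131 131 129 131 143 165 199
  221 224 225 225 224 224]
 [209 195 181 158 136 128 128 128 132 131 129 129 129 129 133 154 190 215
  223 225 223 223 224 225]
 [222 222 207 177 142 128 130 131 129 131 129 129 130 129 136 166 205 222
  225 224 224 225 224 224]
 [225 224 217 183 145 129 128 127 129 130 129 129 130 128 144 182 216 224
  224 224 225 224 224 225]
 [224 225 219 188 146 127 127 128 129 130 130 127 125 130 153 198 223 227
  225 225 226 225 225 224]
 [227 228 222 198 156 133 130 129 128 130 128 128 127 137 168 212 225 227
  226 227 226 227 227 227]
 [229 228 227 215 187 167 154 137 129 129 129 133 144 166 195 220 228 229
  228 228 229 228 228 229]
 [229 229 229 226 221 210 187 150 131 130 130 136 164 203 223 228 228 228
  229 228 229 228 2
[... 1047 characters left out ...]
 165 166 169 171 172 171 169 168 167 166 168
  173 177 178 175 174 176]
 [172 173 174 175 176 175 176 173 176 178 179 182 181 177 178 176 177 175
  179 178 177 175 175 174]
 [170 171 172 174 174 174 174 172 175 177 179 179 181 180 178 177 177 176
  177 175 177 176 173 175]
 [167 168 170 171 172 169 173 172 172 176 177 180 180 180 179 177 176 176
  175 174 175 174 174 172]]
toe [459.5 184.4] [36.9 39.7] 87.2356185913086
cup [459.5 183.1] [32.9 33.1] 20.41689485576982
L 88.2662 [3.0255901e-02 9.9954218e-01 4.3905655e+02 1.8441930e+02]
R 88.19421 [3.1511769e-02 9.9950337e-01 4.7952652e+02 1.8642090e+02]
[[[24.5 32.5 21. ]]]
cup ray [[459.86015882 183.53029963]] tip [[460.86614838 227.30809382]]
```

servo_tool(travel=[[0,0,0.005],[0,0,0.004],[0.02,-0.001,0],[0.04,-0.001,0],[0.05,-0.001,0],[0.05,-0.001,0],[0.05,-0.001,0],[0.04,-0.001,0],[0.02,0,0],[0,0,0]], dr=[[0,0,0],[0,0,0],[0,0,0],[0,0,0],[0,0,0],[0,0,0],[0,0,0],[0,0,0],[0,0,0],[0,0,0]], claw=[25,25,25,25,25,25,25,25,25,25])

```text
clock: 8.05
tool_pos: [458.5, 200.4, 87.1]
ee_rot: [180.0, -0.1, 87.4]
wrist_force: [-1.0, 3.4, -0.9]
width: 0.382
grasp_force: 50.0
```

```bash
cat > m.py <<'E'
from h import *
def edge(st,s,save=None):
    f=s["frame"].min(-1).astype(int)
    v,u=np.mgrid[0:400,0:640]
    return f
st,s,W=wrist("pics/w5.png"); print(st["tool_pos"],st["ee_rot"],st["wrist_force"])
E
python3 m.py
```

```text
[458.5587708  200.07171865  87.19624377] [ 1.79965577e+02 -1.01521979e-01  8.73899204e+01] [-0.8566954   2.92225783 -3.93312806]
```

View pics/w5.png

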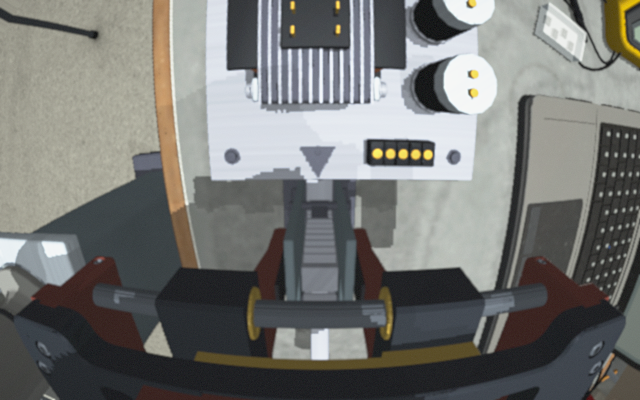

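servo_tool(travel=[[0.005,0,0],[0.005,0,0],[0.005,0,0],[0.004,0,0],[0.003,0,0],[0.002,0,0],[0,0,0],[0,0,0],[0,0,0],[0,0,0]], dr=[[0,0,0],[0,0,0],[0,0,0],[0,0,0],[0,0,0],[0,0,0],[0,0,0],[0,0,0],[0,0,0],[0,0,0]], claw=[25,25,25,25,25,25,25,25,25,25])

```text
clock: 8.98
tool_pos: [458.5, 202.9, 86.8]
ee_rot: [-180.0, 0.0, 87.3]
wrist_force: [-0.6, -1.8, -4.9]
width: 0.385
grasp_force: 50.0
```

```bash
cat > m.py <<'E'
from h import *
st,s,W=wrist(); print(st["tool_pos"],st["ee_rot"],st["wrist_force"])
f=s["frame"].min(-1).astype(int); e=[]
for u in list(range(216,275))+list(range(365,468)):
    seg=np.arange(160,206); e.append((u,seg[np.argmin([f[v+1,u]-f[v-1,u] for v in seg])]))
p=wray(st,s,e,33.); l=cv2.fitLine(p.astype(np.float32),cv2.DIST_HUBER,0,.01,.01).ravel(); print("edge",np.degrees(np.arctan2(l[1],l[0])),"y at 460:",l[3]+(460-l[2])*l[1]/l[0],np.std((p-l[2:])@[-l[1],l[0]]))
print("right end",[u for u in range(440,500) if f[170,u]>150][-1:])
E
python3 m.py
```

```text
[458.42836049 202.88191182  86.79474487] [-1.79983131e+02  7.43239046e-03  8.72969604e+01] [-0.6104319  -1.8073588  -5.15610143]
edge -3.400225 y at 460: 227.00677 2.7185378944625156
right end [499]
```

servo_tool(travel=[[0.003,0,0],[0.003,0,0],[0.003,0,0],[0.003,0,0],[0.002,0,0],[0,0,0],[0,0,0],[0,0,0],[0,0,0],[0,0,0]], dr=[[0,0,0],[0,0,0],[0,0,0],[0,0,0],[0,0,0],[0,0,0],[0,0,0],[0,0,0],[0,0,0],[0,0,0]], claw=[25,25,25,25,25,25,25,25,25,25])

```text
clock: 9.92
tool_pos: [458.7, 206.0, 86.9]
ee_rot: [180.0, -0.0, 87.3]
wrist_force: [0.3, -1.7, -5.0]
width: 0.384
grasp_force: 50.0
```

servo_tool(travel=[[0.002,0,0],[0.002,0,0],[0.002,0,0],[0,0,0],[0,0,0],[0,0,0],[0,0,0],[0,0,0],[0,0,0],[0,0,0]], dr=[[0,0,0],[0,0,0],[0,0,0],[0,0,0],[0,0,0],[0,0,0],[0,0,0],[0,0,0],[0,0,0],[0,0,0]], claw=[25,25,25,25,25,25,25,25,25,25])

```text
clock: 10.75
tool_pos: [458.8, 207.0, 86.9]
ee_rot: [180.0, -0.0, 87.3]
wrist_force: [-0.1, -1.6, -5.3]
width: 0.382
grasp_force: 50.0
```

Bench friction is only about 1.7 N so far, with no contact yet; creeping on.

servo_tool(travel=[[0.002,0,0],[0.002,0,0],[0,0,0],[0,0,0],[0,0,0],[0,0,0],[0,0,0],[0,0,0],[0,0,0],[0,0,0]], dr=[[0,0,0],[0,0,0],[0,0,0],[0,0,0],[0,0,0],[0,0,0],[0,0,0],[0,0,0],[0,0,0],[0,0,0]], claw=[25,25,25,25,25,25,25,25,25,25])

```text
clock: 11.58
tool_pos: [458.8, 207.5, 86.8]
ee_rot: [-180.0, 0.0, 87.3]
wrist_force: [0.0, -4.5, -6.2]
width: 0.382
grasp_force: 50.0
```

servo_tool(travel=[[0.002,0,0],[0.002,0,0],[0,0,0],[0,0,0],[0,0,0],[0,0,0],[0,0,0],[0,0,0],[0,0,0],[0,0,0]], dr=[[0,0,0],[0,0,0],[0,0,0],[0,0,0],[0,0,0],[0,0,0],[0,0,0],[0,0,0],[0,0,0],[0,0,0]], claw=[25,25,25,25,25,25,25,25,25,25])

```text
clock: 12.42
tool_pos: [458.7, 207.6, 86.7]
ee_rot: [-180.0, 0.1, 87.3]
wrist_force: [0.4, -7.1, -4.5]
width: 0.383
grasp_force: 50.0
```

servo_tool(travel=[[0,0,0],[0,0,0],[0,0,0],[0,0,0],[0,0,0],[0,0,-0.03],[0,0,-0.1],[0,0,-0.14],[0,0,-0.14],[0,0,-0.12]], dr=[[0,0,0],[0,0,0],[0,0,0],[0,0,0],[0,0,0],[0,0,0],[0,0,0],[0,0,0],[0,0,0],[0,0,0]], claw=[60,60,60,60,60,60,60,60,60,60])

```text
clock: 13.25
tool_pos: [459.1, 208.6, 195.0]
ee_rot: [180.0, -0.0, 87.3]
wrist_force: [0.3, 0.3, -0.9]
width: 0.685
grasp_force: 0.0
```

```bash
cat > chk.py <<'E'
from h import *
import sys
st,s,W=wrist(); np.save("Wc.npy",W); cv2.imwrite("pics/"+sys.argv[1]+".png",s["frame"])
print(st["tool_pos"],st["ee_rot"],st["joint_positions"].round(1),st["wrist_force"])
f=s["frame"].min(-1).astype(int); V,U=np.mgrid[0:400,0:640]; Z=W[...,2]
m=(Z>26)&(Z<40)&(U>150)&(U<520)&(f>150); q=cv2.minAreaRect(W[m][:,:2].astype(np.float32)); print("plate",q,m.sum())
sc=snapshot("scene"); cv2.imwrite("pics/"+sys.argv[1]+"s.png",sc["frame"])
d=cv2.absdiff(sc["frame"],np.load("scene0.npz")["frame"]).max(-1); print("supply diff",(d[160:215,205:235]>25).sum(), (d[150:185,265:300]>25).sum())
E
python3 chk.py c1
```

```text
[461.52971561 209.69076834 199.07850905] [179.66008374  -0.29131419  87.24964588] [-53.4  13.3  25.7 115.   -7.3  52.8 -26.7] [2.18517454 1.31601166 3.31014975]
plate ((551.4305419921875, 282.21636962890625), (237.897216796875, 405.29107666015625), 64.6849594116211) 13462
supply diff 2 79
```

View pics/c1.png

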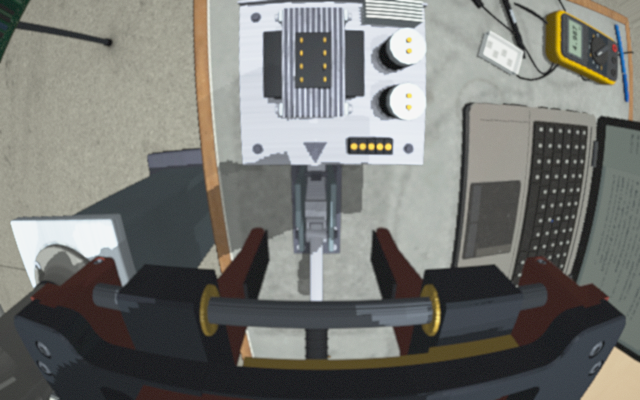

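Run:
```python
from h import *
st=sense(); print(st["tool_pos"],st["ee_rot"])
plan([452.6,73.5,168],87.4,10)
```

```text
[460.02917861 209.40334789 194.95462378] [179.80844991  -0.19260092  87.30671736]
mm/row 13.87496465030462 deg/row 0.028731205728597956
travel [[-0.068, -0.001, 0.013], [-0.068, -0.001, 0.013], [-0.068, -0.001, 0.013], [-0.068, -0.001, 0.013], [-0.068, -0.001, 0.013], [-0.068, -0.001, 0.013], [-0.068, -0.001, 0.014], [-0.068, -0.001, 0.014], [-0.068, -0.0, 0.014], [-0.068, -0.0, 0.014]] 
dr [[0.0001, -0.0001, -0.0], [0.0001, -0.0001, -0.0], [0.0001, -0.0001, -0.0], [0.0001, -0.0001, -0.0], [0.0001, -0.0001, -0.0], [0.0001, -0.0001, -0.0], [0.0001, -0.0001, -0.0], [0.0001, -0.0001, -0.0], [0.0001, -0.0001, -0.0], [0.0001, -0.0001, -0.0]]
```

servo_tool(travel=[[-0.068,-0.001,0.01],[-0.068,-0.001,0.01],[-0.068,-0.001,0.013],[-0.068,-0.001,0.013],[-0.068,-0.001,0.013],[-0.068,-0.001,0.013],[-0.068,-0.001,0.014],[-0.068,-0.001,0.014],[-0.068,0,0.014],[-0.068,0,0.014]], dr=[[0,0,0],[0,0,0],[0,0,0],[0,0,0],[0,0,0],[0,0,0],[0,0,0],[0,0,0],[0,0,0],[0,0,0]], claw=[0,0,0,0,0,0,0,0,0,0])

```text
clock: 14.23
tool_pos: [449.9, 70.4, 166.3]
ee_rot: [-179.9, 0.0, 87.2]
wrist_force: [0.4, -0.4, -0.6]
width: 0.005
grasp_force: 0.0
```

Run:
```python
from h import *
snapshot("wrist");st=sense(); print(st["tool_pos"],st["ee_rot"],st["wrist_force"],st["width"])
sc=snapshot("scene"); W=world_pts(sc)
V,U=np.mgrid[0:400,0:640]; X,Y,Z=W[...,0],W[...,1],W[...,2]; g=sc["frame"].max(-1)
m=(X>425)&(X<480)&(Y>20)&(Y<130)&(Z>90)&(Z<165)&(g<60); print(m.sum(),np.nanmean(W[m],0),np.nanmin(W[m],0),np.nanmax(W[m],0))
side=snapshot("side"); a=sc["frame"][110:290,170:370]; b=side["frame"][130:290,220:380]
cv2.imwrite("pics/d1.png",np.hstack([cv2.resize(a,(440,396),interpolation=2),cv2.resize(b,(360,396),interpolation=2)]))
```

```text
[449.33602884  67.62828286 165.94789782] [-1.79869706e+02  1.17609582e-01  8.70321728e+01] [-0.96832222 -2.6305019  -0.92479008] 0.0038949054419244135
162 [448.37432038  63.03653425 145.90669568] [440.51316776  40.15259977  95.25349653] [461.34531118 125.51707612 158.295656  ]
```

View pics/d1.png

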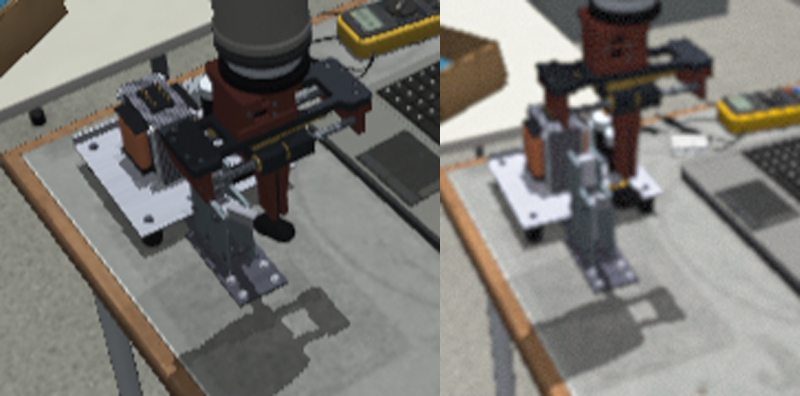

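servo_tool(travel=[[0.008,0.004,0.027],[0.008,0.003,0.027],[0.008,0.003,0.027],[-0.012,0,0.0236],[-0.012,0,0.0236],[-0.011,0,0.0236],[-0.011,0,0.0236],[-0.01,0,0.0236],[-0.01,0,0.0236],[-0.009,0,0.0236]], dr=[[0,0,0],[0,0,0],[0,0,0],[0,0,0],[0,0,0],[0,0,0],[0,0,0],[0,0,0],[0,0,0],[0,0,0]], claw=[0,0,0,0,0,0,0,0,0,0])

```text
clock: 15.22
tool_pos: [452.5, 62.5, 117.6]
ee_rot: [180.0, -0.0, 87.3]
wrist_force: [0.3, 2.4, 1.9]
width: 0.004
grasp_force: 1.4
```

servo_tool(travel=[[-0.007,0,0.0236],[-0.006,0,0.0236],[-0.006,0,0.0236],[-0.005,0,0.0236],[-0.004,0,0.0236],[-0.002,0,0.0236],[-0.001,0,0.02],[0,0,0],[0,0,0],[0,0,0]], dr=[[0,0,0],[0,0,0],[0,0,0],[0,0,0],[0,0,0],[0,0,0],[0,0,0],[0,0,0],[0,0,0],[0,0,0]], claw=[0,0,0,0,0,0,0,0,0,0])

```text
clock: 16.05
tool_pos: [452.3, 56.5, 85.7]
ee_rot: [180.0, -0.0, 87.3]
wrist_force: [-1.0, 1.6, 7.6]
width: 0.007
grasp_force: 3.7
```

```bash
cat > v.py <<'E'
from h import *
import sys
st=sense(); print(st["tool_pos"],st["ee_rot"],st["wrist_force"],st["torque"].round(2),st["joint_positions"].round(1))
sc=snapshot("scene"); W=world_pts(sc); cv2.imwrite(f"pics/{sys.argv[1]}.png",sc["frame"]); s2=snapshot("side"); cv2.imwrite(f"pics/{sys.argv[1]}b.png",s2["frame"])
V,U=np.mgrid[0:400,0:640]; X,Y,Z=W[...,0],W[...,1],W[...,2]
# plate plane: points on plate left strip (x 385..425) vs supply frame
f=np.array([.042,.999]); l=np.array([-.999,.042]); o=np.array([460.3,225.8])
dx=(X-o[0])*f[0]+(Y-o[1])*f[1]; dy=(X-o[0])*l[0]+(Y-o[1])*l[1]
g=sc["frame"].min(-1)
m=(dx>-12)&(dx<190)&(dy<82)&(dy>-122)&(Z>20)&(Z<75)&(g>120)&(U<320)
A=np.c_[dx[m],dy[m],np.ones(m.sum())]; z=Z[m]; k=np.ones(len(z),bool)
for _ in range(8):
    c=np.linalg.lstsq(A[k],z[k],rcond=None)[0]; r=z-A@c; k=np.abs(r)<max(2.5,1.5*np.median(np.abs(r)))
print("plate plane slope x,y, z0",c.round(4),k.sum(),"top z at foot x=20:",c[2]+c[0]*20-34)
m=(X>425)&(X<480)&(Y>10)&(Y<130)&(Z>60)&(Z<165)&(sc["frame"].max(-1)<60)&(U>250); print("grip blk",m.sum(),np.nanmean(W[m],0),np.nanmax(W[m],0))
E
python3 v.py e1
```

```text
[452.32501124  56.46524     85.7454582 ] [ 1.79984566e+02 -2.69149512e-02  8.73033163e+01] [-1.01561695  1.57318107  7.56001218] [0.42 0.29 0.03] [-37.   19.8  26.3 126.6 -14.7  36.4  -2.8]
plate plane slope x,y, z0 [-2.60000e-02 -6.00000e-04  3.75778e+01] 919 top z at foot x=20: 3.058460601354902
grip blk 362 [448.82714132  46.81464825 100.1377235 ] [463.67752672 127.76898861 144.25731025]
```

servo_tool(travel=[[0,0,0.005],[0,0,0.005],[0,0,0],[0,0,0],[0,0,0],[0,0,0],[0,0,0],[0,0,0],[0,0,0],[0,0,0]], dr=[[0,0,0],[0,0,0],[0,0,0],[0,0,0],[0,0,0],[0,0,0],[0,0,0],[0,0,0],[0,0,0],[0,0,0]], claw=[0,0,0,0,0,0,0,0,0,0])

```text
clock: 16.98
tool_pos: [452.4, 56.4, 84.3]
ee_rot: [180.0, -0.1, 87.3]
wrist_force: [-3.8, 0.7, 15.5]
width: 0.007
grasp_force: 7.5
```

servo_tool(travel=[[0.001,0,-0.034],[0.003,0,-0.036],[0.006,0,-0.036],[0.009,0,-0.036],[0.012,0,-0.036],[0.014,0,-0.036],[0.017,0,-0.036],[0.02,0,-0.036],[0.022,0,-0.036],[0,0,-0.036]], dr=[[0,0,0],[0,0,0],[0,0,0],[0,0,0],[0,0,0],[0,0,0],[0,0,0],[0,0,0],[0,0,0],[0,0,0]], claw=[0,0,0,0,0,0,0,0,0,0])

```text
clock: 17.82
tool_pos: [452.8, 78.0, 155.8]
ee_rot: [-180.0, 0.0, 87.4]
wrist_force: [0.2, 0.4, -0.5]
width: 0.005
grasp_force: 0.0
```

```bash
python3 v.py e2
```

```text
[452.83856885  77.99604506 155.84194476] [-1.79974660e+02  4.89031901e-03  8.73747620e+01] [ 0.23103556  0.4045066  -0.47768407] [-0.07  0.02  0.04] [-42.9  12.7  29.2 123.   -8.6  46.2 -11. ]
plate plane slope x,y, z0 [-5.50000e-03 -2.50000e-03  3.38949e+01] 912 top z at foot x=20: -0.21499946492190247
grip blk 178 [448.51797239  63.07449081 148.04081202] [461.86954011 100.33852495 164.97480318]
```

servo_tool(travel=[[-0.008,0,0.02],[-0.009,0.001,0.02],[-0.012,0,0.0225],[-0.012,0,0.0225],[-0.011,0,0.0225],[-0.011,0,0.0225],[-0.01,0,0.0225],[-0.009,0,0.0225],[-0.008,0,0.0225],[-0.007,0,0.0225]], dr=[[0,0,0],[0,0,0],[0,0,0],[0,0,0],[0,0,0],[0,0,0],[0,0,0],[0,0,0],[0,0,0],[0,0,0]], claw=[0,0,0,0,0,0,0,0,0,0])

```text
clock: 18.75
tool_pos: [452.4, 57.3, 110.9]
ee_rot: [-180.0, -0.0, 87.3]
wrist_force: [-1.6, 0.6, 8.5]
width: 0.009
grasp_force: 3.9
```

servo_tool(travel=[[-0.005,0,0.0222],[-0.004,0,0.0222],[-0.003,0,0.0222],[-0.002,0,0.0222],[-0.001,0,0.0222],[0,0,0.0222],[0,0,0.0222],[0,0,0],[0,0,0],[0,0,0]], dr=[[0,0,0],[0,0,0],[0,0,0],[0,0,0],[0,0,0],[0,0,0],[0,0,0],[0,0,0],[0,0,0],[0,0,0]], claw=[0,0,0,0,0,0,0,0,0,0])

```text
clock: 19.58
tool_pos: [452.7, 53.4, 82.2]
ee_rot: [-180.0, -0.1, 87.2]
wrist_force: [-11.5, -4.5, 45.1]
width: 0.007
grasp_force: 22.4
```

```bash
python3 v.py e3
```

```text
[452.66962989  53.39134386  82.22502849] [-1.79978544e+02 -7.06175196e-02  8.71632746e+01] [-11.5241402   -4.53142148  45.12686375] [-0.79  2.62  0.04] [-36.6  20.3  26.3 126.7 -15.3  36.   -2. ]
plate plane slope x,y, z0 [-8.72000e-02  1.10000e-03  4.72616e+01] 927 top z at foot x=20: 11.51843886420685
grip blk 360 [448.87413021  45.418468    97.52789144] [465.08421221 128.6588801  162.92152483]
```

servo_tool(travel=[[0.004,0,-0.03],[0.006,0,-0.036],[0.008,0,-0.036],[0.01,0,-0.036],[0.012,0,-0.036],[0.014,0,-0.036],[0.017,0,-0.036],[0.02,0,-0.036],[0.022,0,-0.036],[0,0,-0.05]], dr=[[0,0,0],[0,0,0],[0,0,0],[0,0,0],[0,0,0],[0,0,0],[0,0,0],[0,0,0],[0,0,0],[0,0,0]], claw=[0,0,0,0,0,0,0,0,0,0])

```text
clock: 20.52
tool_pos: [452.8, 78.7, 154.1]
ee_rot: [-179.9, -0.0, 87.4]
wrist_force: [0.4, -0.5, 0.0]
width: -0.001
grasp_force: 0.0
```

```bash
python3 v.py e4
python3 - <<'E'
from h import *
import cv2
# base plate of jack pose from scene
sc=snapshot("scene"); W=world_pts(sc); X,Y,Z=W[...,0],W[...,1],W[...,2]
m=(Z>2.5)&(Z<11)&(X>420)&(X<500)&(Y>95)&(Y<215)
m=cv2.morphologyEx(m.astype(np.uint8),cv2.MORPH_OPEN,np.ones((3,3)))>0
q=cv2.minAreaRect(W[m][:,:2].astype(np.float32)); print("base",m.sum(),q,cv2.boxPoints(q).round(1).tolist())
s0=dict(np.load("scene0.npz"))
a=sc["frame"][130:270,190:350]; b=snapshot("side")["frame"][170:280,240:366]
cv2.imwrite("pics/e4c.png",np.hstack([cv2.resize(a,None,fx=2.85,fy=2.85,interpolation=2)[:396],cv2.resize(b,None,fx=2.7,fy=3.6,interpolation=2)[:396]]))
E
```

```text
[452.77944468  78.71268751 154.05459897] [-1.79937882e+02 -8.23649514e-03  8.74027370e+01] [ 0.37839256 -0.47694452  0.00171281] [-0.06  0.07  0.02] [-43.1  12.9  29.3 123.1  -8.8  46.  -10.8]
plate plane slope x,y, z0 [-5.19000e-02  1.50000e-03  4.14961e+01] 887 top z at foot x=20: 6.458640398260442
grip blk 191 [448.35874828  63.49109078 149.18248446] [460.65303888 100.20007909 164.8377837 ]
base 503 ((457.0811462402344, 152.02890014648438), (104.42597961425781, 61.068477630615234), 86.55384826660156) [[423.5, 101.69999694824219], [484.3999938964844, 98.0999984741211], [490.70001220703125, 202.3000030517578], [429.70001220703125, 206.0]]
```

servo_tool(travel=[[-0.009,0,0.02],[-0.01,0,0.02],[-0.012,0,0.021],[-0.012,0,0.021],[-0.011,0,0.021],[-0.011,0,0.021],[-0.01,0,0.021],[-0.009,0,0.021],[-0.008,0,0.021],[-0.007,0,0.021]], dr=[[0,0,0],[0,0,0],[0,0,0],[0,0,0],[0,0,0],[0,0,0],[0,0,0],[0,0,0],[0,0,0],[0,0,0]], claw=[0,0,0,0,0,0,0,0,0,0])

```text
clock: 21.55
tool_pos: [452.6, 57.9, 111.9]
ee_rot: [180.0, -0.1, 87.3]
wrist_force: [-0.6, 2.7, 6.7]
width: 0.003
grasp_force: 3.8
```

servo_tool(travel=[[-0.004,0,0.02],[-0.003,0,0.02],[-0.002,0,0.02],[-0.001,0,0.02],[0,0,0.02],[0,0,0.015],[0,0,0.01],[0,0,0],[0,0,0],[0,0,0]], dr=[[0,0,0],[0,0,0],[0,0,0],[0,0,0],[0,0,0],[0,0,0],[0,0,0],[0,0,0],[0,0,0],[0,0,0]], claw=[0,0,0,0,0,0,0,0,0,0])

```text
clock: 22.38
tool_pos: [452.3, 54.1, 87.0]
ee_rot: [-180.0, 0.1, 87.2]
wrist_force: [-0.6, -3.6, 7.4]
width: 0.005
grasp_force: 4.0
```

```bash
python3 v.py e5
```

```text
[452.34513228  54.11710297  86.95317845] [-1.79997223e+02  6.13194026e-02  8.72165661e+01] [-0.58717269 -3.57154898  7.42032938] [-0.73  0.19 -0.  ] [-37.3  19.7  26.9 126.5 -14.8  36.6  -2.6]
plate plane slope x,y, z0 [-1.39800e-01 -7.00000e-04  5.57404e+01] 865 top z at foot x=20: 18.944617008032594
grip blk 361 [448.91227863  45.45910556 102.14641434] [466.29754198  86.3434271  144.82821051]
```

servo_tool(travel=[[0.003,0,0.003],[0.002,0,0.003],[0,0,0.003],[0,0,0.002],[0,0,0],[0,0,0],[0,0,0],[0,0,0],[0,0,0],[0,0,0]], dr=[[0,0,0],[0,0,0],[0,0,0],[0,0,0],[0,0,0],[0,0,0],[0,0,0],[0,0,0],[0,0,0],[0,0,0]], claw=[0,0,0,0,0,0,0,0,0,0])

```text
clock: 23.32
tool_pos: [452.4, 54.2, 84.8]
ee_rot: [180.0, 0.1, 87.2]
wrist_force: [-0.2, -5.5, 8.1]
width: 0.01
grasp_force: 4.3
```

servo_tool(travel=[[0,0,0.002],[0,0,0.002],[0,0,0],[0,0,0],[0,0,0],[0,0,0],[0,0,0],[0,0,0],[0,0,0],[0,0,0]], dr=[[0,0,0],[0,0,0],[0,0,0],[0,0,0],[0,0,0],[0,0,0],[0,0,0],[0,0,0],[0,0,0],[0,0,0]], claw=[0,0,0,0,0,0,0,0,0,0])

```text
clock: 24.15
tool_pos: [452.4, 54.1, 84.3]
ee_rot: [-180.0, 0.1, 87.2]
wrist_force: [-1.9, -6.3, 13.1]
width: 0.004
grasp_force: 6.7
```

servo_tool(travel=[[-0.003,0,0.001],[-0.003,0,0.001],[0,0,0],[0,0,0],[0,0,0],[0,0,0],[0,0,0],[0,0,0],[0,0,0],[0,0,0]], dr=[[0,0,0],[0,0,0],[0,0,0],[0,0,0],[0,0,0],[0,0,0],[0,0,0],[0,0,0],[0,0,0],[0,0,0]], claw=[0,0,0,0,0,0,0,0,0,0])

```text
clock: 24.98
tool_pos: [452.4, 53.9, 84.1]
ee_rot: [180.0, 0.0, 87.2]
wrist_force: [-2.6, -2.8, 16.2]
width: 0.006
grasp_force: 7.8
```

```bash
python3 v.py e6
python3 - <<'E'
import cv2,numpy as np
a=cv2.imread("pics/e6.png")[120:280,190:330]; b=cv2.imread("pics/e6b.png")[165:275,235:345]
cv2.imwrite("pics/e6c.png",np.hstack([cv2.resize(a,(420,480),interpolation=2),cv2.resize(b,(380,480),interpolation=2)]))
E
```

```text
[452.44631378  53.93872398  84.09519916] [1.79995865e+02 2.91141810e-02 8.72062314e+01] [-2.60626898 -2.76908697 16.24557238] [-0.74  0.71  0.05] [-37.   20.1  26.7 126.6 -15.1  36.2  -2.3]
plate plane slope x,y, z0 [-1.43900e-01 -1.60000e-03  5.62758e+01] 887 top z at foot x=20: 19.398488372192517
grip blk 372 [448.91244068  45.89724425  99.0903982 ] [465.05425493 128.84633259 163.78779596]
```

View pics/e6c.png

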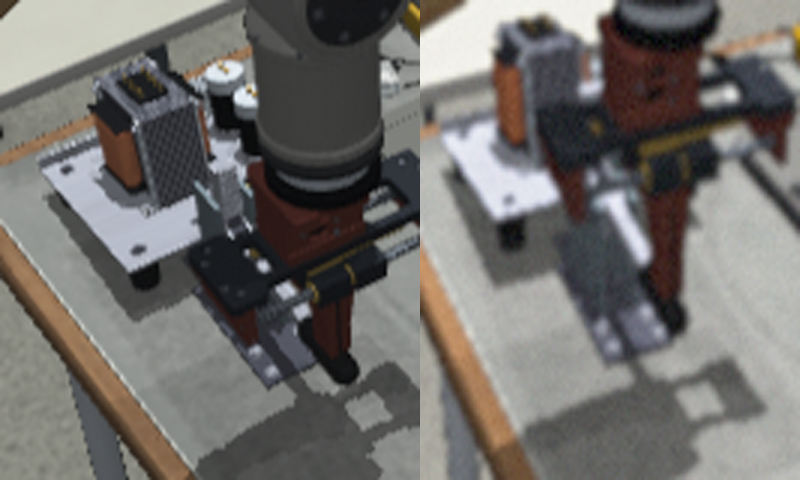

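```bash
python3 -c "
from plant import *
print(close_job())"
```

```text
the job is handed in; nothing more can be done
None
```

I handed the job in at about 25 s with the jack under the mark and the handle held at the bottom stop with 16 N; both marked-side feet hang about 19 mm clear and the supply had not moved in the camera check, but on the second stroke I pressed the handle to about 45 N, well over the 25 N that may tip the jack, though it stayed flat.

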